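# Fold back the blue bifold cover of the eyedrop tray

## Robot

A 6-joint arm with a two-finger parallel gripper is mounted at the origin on the work surface. World frame = base frame: x ahead of the robot, y to its left, z up, the work surface at z = 0. Lengths are in m, angles in rad, forces in N, time in s.
With the tool pointing down it reaches from about 0.325 to 0.75 m from the base axis. Payload 7.6 kg.
Tool frame: the origin (TCP) lies at the very end of the fingers, on their centre line; the grasp point (between the pads) lies 19 mm behind it; z points along the fingers, y is the line along which they close (so a half turn about z gives the same grasp; the last joint's range is limited). The gripper opens to 85 mm and grips with 20 to 120 N. Pads are 22 mm wide; open, the fingers measure 114 mm over their backs; the gripper's body (76 mm by 85 mm) begins 54 mm behind the grasp point. The pads swing forward as they close: fully open they stand 13 mm farther back than shut.
Start: joints at [-1.221, 0.052, 1.401, -0, 1.689, -0.07], TCP at [0.214, -0.479, 0.231] pointing down, gripper open.
Joint ranges: [-2.9, 2.9], [-0.91, 2.17], [0.12, 2.37], [-1.06, 4.2], [0.26, 2.73], [-2.93, 2.93]. Speed limits (rad/s): [2.57, 2.57, 3.01, 3.14, 3.14, 3.14].

## Interface

Orientations are given as a 3x3 rotation matrix whose columns are the frame's x, y, z axes.
In Python, from cell import * gives the robot as it stands.
- The arm moves only by the tool move_arm, never from a script. Its argument "commands" is a list of rows, each a list of 7 numbers: the shift along the tool's x, y, z each as a share of 100 mm, from -1 to 1, then the turn, a rotation vector about the tool's x, y, z each as a share of 0.5 rad, from -1 to 1, then the gripper's target within -1 to 1 (shut at 1, half-way at 0, fully open at -1). A call has 1 to 20 rows; each row is the pose to reach, as a shift and turn from the pose commanded when the call began, along the tool's axes at that moment; what a row does not reach only later rows make up. A row lasts 1/8 s, in which the tool goes at most 62.5 mm and 10.7 degrees, less where a joint would pass 70% of its speed; a pose out of reach is approached as far as the arm can. A call with a number of a shift or a turn outside -1 to 1 is refused whole. A call with a gripper value outside its range is refused whole. The fingers move at their own pace and stop on an object; the grip force is fixed at half the most. Time passes only in rows, so rows that repeat a pose let the fingers close. It gives the time, the measured TCP pose, the force, the opening and the grip force at its end, in the units of the state.
- get_state(): the state, without advancing time (a new reading comes with each control period).
- read_camera(name): name is "scene" or "top"; returns a dict with "img" (400x640x3 uint8, red, green, blue), "z_map" (400x640 float32, m along the optical axis (not along the pixel's ray), 0 where there is no reading), "fovy" (degrees; the focal length in pixels is half the picture's height over the tangent of half this angle, whatever the lens; pixels are square), "cx", "cy" (the principal point, pixels), "origin" and "attitude" of the camera in the world. Camera axes: x right, y down, z forward; pixel columns grow to the right and rows downward; lengths in m; the calibration is good to about 2 mm. A picture is of the moment at which its call begins.
- job_done(): hands the job in; it is judged then, once.
The state is a dict: "time_s": time; "joint_pos": joint angles; "joint_velocities": joint speeds; "joint_efforts": joint torques, N m; "position": TCP position; "ee_rot": TCP orientation; "wrist_force": force on the tool from outside, world axes, zero at the start; "wrist_torque": the same for the moment, N m; "finger_gap": finger opening in m; "grip_force": force on a finger pad.
Only numpy, scipy, OpenCV 4.12 (cv2) and the standard library are available. Lean on these libraries where they do the work, as an engineer would, in place of code of your own. Each camera call takes 0.05 s, during which the arm holds its last target. There are 200 camera calls.

## Task

Open up the eyedrop tray on the bedside cart: push the raised front panel of its blue bifold cover over backwards until it lies folded flat on the rear panel, and press the folded pair down so that it lies flat on the rear half of the tray. Leave the tray with the grey cover as it is, and do not shift or tip the glass tumbler.

Things in the scene. Friction and masses are not known exactly. Their poses are not given: they have to be found in the camera images.
- blue_tray: Fixed white tray with BLUE bifold cover, 210 x 112, rim 50 high (mm). Origin: underside centre; x from front (robot side) to rear, z up. Cover: 2 panels 100 x 106 x 4. Rear panel hinged at tray x 103, z 54, raised 3-15 deg at its front end, the fold line; there the front panel hinges. Folded and down: pair over x 3 to 103, top z 58. Stiff hinges stay put; 4 N pressed mid-pair brings it down.
- blue_edge (a point): Middle of the free edge (white stripe) of the blue front panel, 100 mm from the fold line. x points along the panel to the fold line, y along the edge, z out of the face that ends against the rear panel. At first the panel stands up, leaning up to 30 degrees either way; about 1 N at the edge turns it. Two bottles stand below the rim in the front bay.
- grey_edge (a point): Middle of the free edge of the front panel of the GREY bifold cover on the neighbouring tray, which is of the same size and make and also fixed and half open; not to be moved.
- tumbler_center (a point): Centre (half-way up, 50 mm above the cart top) of a clear glass tumbler, 72 mm across and 100 mm high, loose, z up; not to be shifted or tipped.
Things that resemble listed ones, but are neither listed nor needed, are in the scene too. Leave any red look-alike of the blue_tray alone.

How it is judged:
By the outcome, as a careful person would: the job done as asked, in the order asked, and still so for the second after the job is handed in, with the robot touching nothing.
It also fails if it takes over 32 s, if anything falls off the work surface, if the arm or the gripper's body presses on something with over 40 N, if the wrist force passes 120 N, or if a joint passes its speed limit or range.

## Working session

There is one attempt and no reset: what is moved stays moved. The work goes in short steps, Python scripts to look and compute and a tool call to move; the robot and the scene stay as the last step left them, time stands still between calls to the robot, and variables do not carry over. Pictures are saved under pics/ and viewed, at most 10 in all, crops included, and the job is handed in when it is done.

Besides the shell and the picture viewer there is one more tool, called as a command line: name --pt "numbers of a row" for each row, then --argument value for the rest. move_arm: Moves the arm, as the interface text tells. Shift numbers are shares of 100 mm and turn numbers shares of 0.5 rad, none past 1 either way. Its arguments: {"type":"object","properties":{"commands":{"type":"array"}},"required":["commands"]}

```bash
mkdir -p pics
cat > h.py <<'E'
from cell import *
import numpy as np, cv2
def cam(n):
    c=read_camera(n); im=c["img"]; h=im.shape[0]
    c["f"]=h/2/np.tan(np.radians(c["fovy"])/2)
    v,u=np.mgrid[:h,:im.shape[1]]; z=c["z_map"]
    P=np.stack([(u-c["cx"])/c["f"]*z,(v-c["cy"])/c["f"]*z,z],-1)
    c["P"]=P@np.array(c["attitude"]).T+np.array(c["origin"]); c["P"][z==0]=np.nan
    return c
E
python3 - <<'E'
from h import *
for n in("scene","top"):
    c=cam(n); cv2.imwrite(f"pics/{n}0.png",c["img"][:,:,::-1]); np.savez(f"{n}0.npz",P=c["P"],img=c["img"])
    print(n,c["fovy"],c["cx"],c["cy"],c["origin"],np.round(c["attitude"],3).tolist())
s=get_state(); print(s["time_s"],s["ee_rot"],s["position"])
E
```

```text
scene 43.723461328833864 318.6882779685151 197.26442442317162 [1.52085847 0.1493877  0.94339477] [[-0.124, 0.695, -0.709], [0.992, 0.081, -0.094], [-0.008, -0.715, -0.699]]
top 55.60706482130343 319.27912529225205 200.91429606599235 [0.39770565 0.01033588 1.05173801] [[0.025, -0.978, 0.206], [-1.0, -0.024, 0.009], [-0.004, -0.206, -0.978]]
0.1 [[ 9.13206255e-01  4.07497327e-01 -5.14110543e-04]
 [ 4.07497646e-01 -9.13205312e-01  1.31385669e-03]
 [ 6.59046084e-05 -1.40932098e-03 -9.99999005e-01]] [ 0.21388283 -0.47915108  0.23056415]
```

View pics/scene0.png

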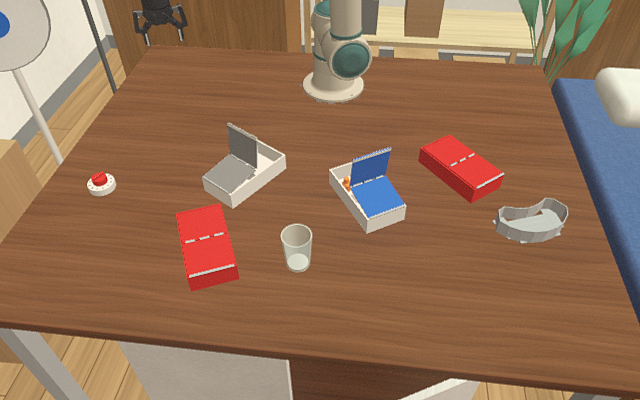

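View pics/top0.png

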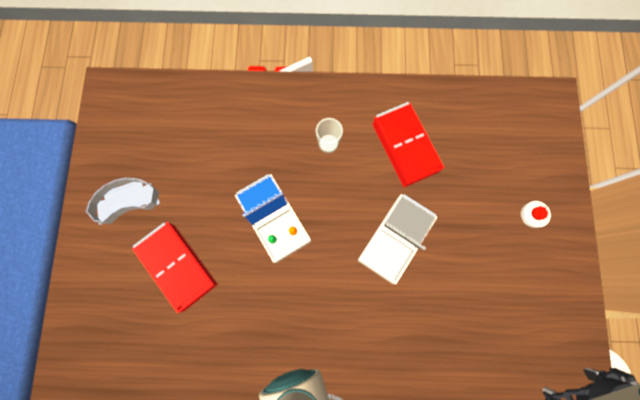

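Scene view: blue tray at about (368,190), with the raised panel's free edge running from (350,157) to (390,150). The grey tray is at (245,165), the tumbler at (297,248), and the red look-alikes at (460,167) and (207,245). Top view: blue tray at (272,218), tumbler at (329,135), grey tray at (398,238). Only one tray has the blue cover. Next I'll measure it.

Run:
```python
from h import *
A={}
for n in("scene","top"):
    d=np.load(n+"0.npz"); P=d["P"]; im=d["img"]; hsv=cv2.cvtColor(im,cv2.COLOR_RGB2HSV)
    m=cv2.inRange(hsv,(100,120,50),(125,255,255))>0
    u=np.arange(640)[None,:]; v=np.arange(400)[:,None]
    box=((u>325)&(u<410)&(v>140)&(v<235)) if n=="scene" else ((u>225)&(u<320)&(v>165)&(v<270))
    q=P[m&box]; q=q[np.isfinite(q).all(1)]; print(n,"blue",len(q),q.min(0).round(3),q.max(0).round(3))
    lo=q[q[:,2]<0.08]; hi=q[q[:,2]>0.085]
    for nm,s in(("low",lo),("high",hi)):
        if len(s)<20: continue
        c=np.median(s,0); w=np.linalg.svd(s-c)[2][2]; r=(s-c)@w; k=abs(r)<.004
        c=s[k].mean(0); w=np.linalg.svd(s[k]-c)[2][2]; print(nm,len(s),c.round(4),"n",(w*np.sign(w[2])).round(3))
    # whole tray incl. white
    b=box&(P[...,2]>0.03)&(P[...,2]<0.062); t=P[b]
    A[n]=t; r=cv2.minAreaRect((t[:,:2]*1000).astype(np.float32)); print("tray rect mm",r, np.round(cv2.boxPoints(r)))
    # top edge
    z=P[box&np.isfinite(P[...,2])]; e=z[z[:,2]>z[:,2].max()-.008]; print("edge",len(e),e.mean(0).round(4),e[e[:,1].argmin()].round(3),e[e[:,1].argmax()].round(3))
    tb=((u>280)&(u<314)&(v>222)&(v<273)) if n=="scene" else ((u>312)&(u<346)&(v>115)&(v<155))
    t=P[tb&(P[...,2]>.02)]; print("tumbler",len(t),t.min(0).round(3) if len(t) else 0,t.max(0).round(3) if len(t) else 0)
    g=((u>200)&(u<290)&(v>120)&(v<208)) if n=="scene" else ((u>355)&(u<440)&(v>190)&(v<285))
    z=P[g&np.isfinite(P[...,2])]; e=z[z[:,2]>z[:,2].max()-.008]; print("grey edge",e.mean(0).round(3))
im=np.load("scene0.npz")["img"][130:240,300:440]; a=cv2.resize(im,None,fx=5,fy=5,interpolation=cv2.INTER_CUBIC); cv2.imwrite("pics/c1.png",a[:,:,::-1])
```

```text
scene blue 2016 [ 0.467  0.107 -0.003] [0.675 0.249 0.175]
low 1241 [0.6084 0.1749 0.0641] n [0.163 0.125 0.979]
high 745 [0.5716 0.1515 0.1257] n [-0.835 -0.539  0.11 ]
tray rect mm ((564.0969848632812, 146.26942443847656), (217.97695922851562, 114.20084381103516), 33.36408233642578) [[442. 134.]
 [504.  39.]
 [687. 159.]
 [624. 254.]]
edge 93 [0.5768 0.1521 0.1723] [0.603 0.109 0.172] [0.55  0.198 0.174]
tumbler 1123 [ 0.757 -0.036  0.02 ] [0.83  0.035 0.103]
grey edge [ 0.509 -0.185  0.164]
top blue 1097 [0.539 0.107 0.048] [0.671 0.239 0.176]
low 678 [0.6225 0.1847 0.0604] n [0.18  0.116 0.977]
high 418 [0.5689 0.1498 0.1258] n [-0.833 -0.538  0.129]
tray rect mm ((564.7655639648438, 145.4990234375), (213.8079833984375, 111.8558120727539), 32.78338623046875) [[445. 135.]
 [505.  41.]
 [685. 156.]
 [624. 250.]]
edge 114 [0.5745 0.1531 0.172 ] [0.602 0.107 0.173] [0.548 0.198 0.169]
tumbler 575 [ 0.757 -0.037  0.021] [0.828 0.033 0.104]
grey edge [ 0.507 -0.188  0.165]
```

View pics/c1.png

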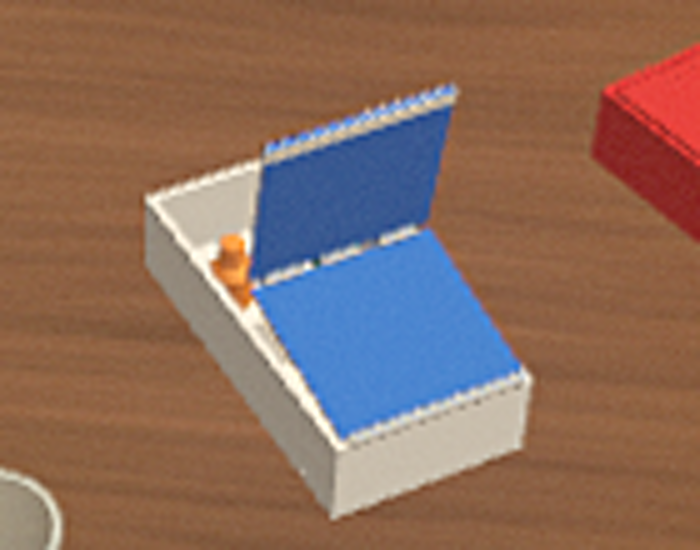

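Measurements of the blue tray:
- **Centre:** about (0.5645, 0.146), yaw 33°. The footprint measures 214 x 112 mm against the listed 210 x 112.
- **Rear panel:** raised about 12°.
- **Free edge:** (0.576, 0.1525, 0.173), so the front panel leans about 5° rearward.
- **Confirmation:** the crop shows the blue cover with its white stripe and the bottles in the front bay.
- **To keep clear of:** the tumbler at (0.793, 0, 0.05) and the grey edge at (0.508, -0.186, 0.165).

I'll start moving, closing the gripper and aligning tool x with the tray's x on the way.

move_arm --pt "0.44 -0.35 -0.1 0 0 -0.15 1" --pt "0.88 -0.7 -0.2 0 0 -0.31 1" --pt "0.88 -0.7 -0.2 0 0 -0.31 1"

```text
time_s: 0.48
position: [0.2673, -0.3777, 0.2523]
ee_rot: [[0.837, 0.547, 0.001], [0.547, -0.837, -0.001], [0.0, 0.002, -1.0]]
wrist_force: [-0.3, -0.4, -0.8]
finger_gap: 0.032
grip_force: 0.0
```

```bash
cat >> h.py <<'E'
def tray(p):
    a=np.radians(33); d=np.array(p)-[.5645,.146,0]
    return (1000*np.array([d[0]*np.cos(a)+d[1]*np.sin(a),-d[0]*np.sin(a)+d[1]*np.cos(a),d[2]])).round(1)
def st():
    s=get_state(); R=np.array(s["ee_rot"]); print("t",round(s["time_s"],2),"tray",tray(s["position"]),"yaw",np.degrees(np.arctan2(R[1,0],R[0,0])).round(1),"F",np.round(s["wrist_force"],1),"gap",s["finger_gap"])
E
python3 -c "from h import *;st()"
```

```text
t 0.47 tray [-534.5 -277.3  252.3] yaw 33.2 F [-0.3 -0.4 -0.8] gap 0.032046178288486146
```

move_arm --pt "0.5 -0.3 0 0 0 0 1" --pt "1 -0.6 0 0 0 0 1"

```text
time_s: 0.72
position: [0.3171, -0.2742, 0.2506]
ee_rot: [[0.841, 0.541, -0.001], [0.541, -0.841, 0.001], [-0.0, -0.001, -1.0]]
wrist_force: [1.3, -0.9, -1.0]
finger_gap: -0.0001
grip_force: 0.0
```

move_arm --pt "0.5 -0.3 0 0 0 0 1" --pt "1 -0.6 0 0 0 0 1"

```text
time_s: 0.98
position: [0.3688, -0.1691, 0.2509]
ee_rot: [[0.84, 0.542, -0.0], [0.542, -0.84, -0.0], [-0.0, -0.0, -1.0]]
wrist_force: [0.7, -1.0, -0.3]
finger_gap: 0.0
grip_force: 0.0
```

move_arm --pt "0.5 -0.3 0 0 0 0 1" --pt "1 -0.6 0 0 0 0 1"

```text
time_s: 1.23
position: [0.4203, -0.0643, 0.2509]
ee_rot: [[0.84, 0.543, -0.0], [0.543, -0.84, -0.0], [-0.0, 0.0, -1.0]]
wrist_force: [1.3, -1.5, 0.5]
finger_gap: -0.0003
grip_force: 0.0
```

move_arm --pt "0.45 -0.3 0 0 0 0 1" --pt "0.9 -0.6 0 0 0 0 1" --pt "0.9 -0.6 0 0 0 0 1" --pt "0.9 -0.6 0 0 0 0 1"

```text
time_s: 1.72
position: [0.4626, 0.0331, 0.2507]
ee_rot: [[0.84, 0.543, -0.001], [0.543, -0.84, -0.001], [-0.001, -0.0, -1.0]]
wrist_force: [-0.1, -1.3, 0.5]
finger_gap: 0.0003
grip_force: 0.0
```

```bash
python3 -c "from h import *;st()"
```

```text
t 1.73 tray [-147.   -39.2  250.7] yaw 32.9 F [-0.1 -1.3  0.5] gap 0.00029406441762959526
```

move_arm --pt "0.5 -0.2 0 0 0 0 1" --pt "1 -0.39 0 0 0 0 1" --pt "1 -0.39 0 0 0 0 1" --pt "1 -0.39 0.4 0 0 0 1" --pt "1 -0.39 0.8 0 0 0 1" --pt "1 -0.39 1 0 0 0 1" --pt "1 -0.39 1 0 0 0 1"

```text
time_s: 2.6
position: [0.5244, 0.1189, 0.1499]
ee_rot: [[0.841, 0.542, -0.003], [0.542, -0.841, -0.001], [-0.003, -0.001, -1.0]]
wrist_force: [-0.3, 0.1, 0.7]
finger_gap: 0.0
grip_force: 0.0
```

Run:
```python
from h import *
st(); c=cam("scene"); cv2.imwrite("pics/c2.png",cv2.resize(c["img"][60:240,280:460],None,fx=3,fy=3)[:,:,::-1])
```

```text
t 2.6 tray [-48.4  -0.9 149.9] yaw 32.8 F [-0.3  0.1  0.7] gap 8.290228191507455e-06
```

View pics/c2.png

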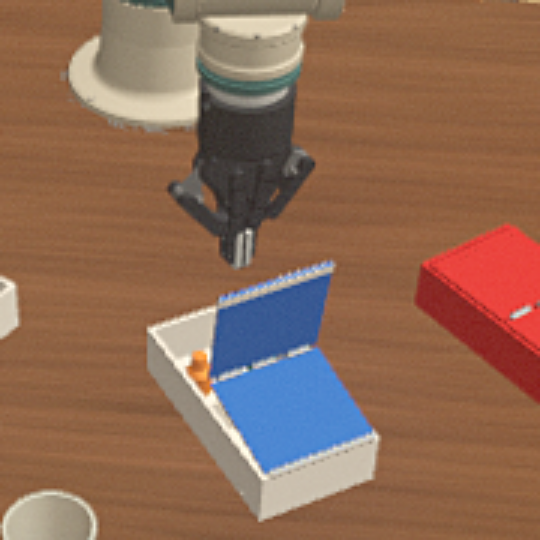

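The tip (240,265) stands in front of the panel, roughly centred on it. Next I'll push it over along an arc about the fold line.

move_arm --pt "0.2 0 0 0 0 0 1" --pt "0.35 0 0 0 0 0 1" --pt "0.45 0 0.02 0 0 0 1" --pt "0.55 0 0.04 0 0 0 1" --pt "0.65 0 0.06 0 0 0 1" --pt "0.74 0 0.1 0 0 0 1" --pt "0.83 0 0.16 0 0 0 1" --pt "0.92 0 0.24 0 0 0 1" --pt "1 0 0.34 0 0 0 1" --pt "1 0 0.34 0 0 0 1"

```text
time_s: 3.9
position: [0.6089, 0.1754, 0.1154]
ee_rot: [[0.839, 0.544, -0.003], [0.544, -0.839, -0.001], [-0.003, -0.001, -1.0]]
wrist_force: [-0.2, -0.2, -0.1]
finger_gap: -0.0001
grip_force: 0.0
```

Run:
```python
from h import *
st(); c=cam("scene"); cv2.imwrite("pics/c3.png",cv2.resize(c["img"][80:240,280:460],None,fx=3,fy=3)[:,:,::-1])
```

```text
t 3.9 tray [ 53.3   0.5 115.4] yaw 32.9 F [-0.2 -0.2 -0.1] gap -8.882987133941299e-05
```

View pics/c3.png

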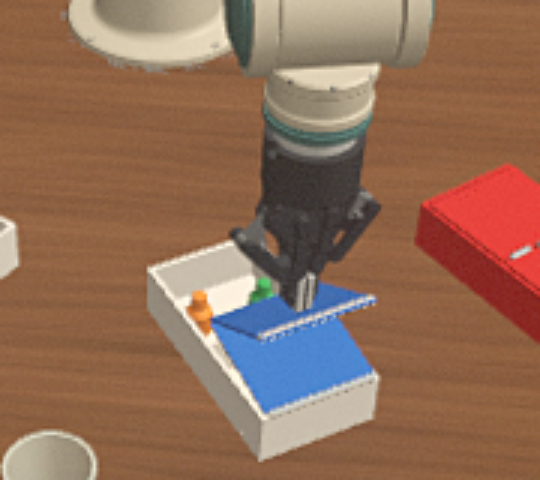

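The panel is about 60° over, with its striped edge from (260,337) to (375,298). I'll continue down onto the rear panel.

move_arm --pt "0.06 0 0.1 0 0 0 1" --pt "0.1 0 0.2 0 0 0 1" --pt "0.14 0 0.28 0 0 0 1" --pt "0.17 0 0.36 0 0 0 1" --pt "0.19 0 0.42 0 0 0 1" --pt "0.2 0 0.46 0 0 0 1" --pt "0.2 0 0.48 0 0 0 1" --pt "0.2 0 0.48 0 0 0 1"

```text
time_s: 4.95
position: [0.6261, 0.1862, 0.0693]
ee_rot: [[0.839, 0.544, 0.0], [0.544, -0.839, -0.0], [0.0, 0.0, -1.0]]
wrist_force: [1.3, -0.2, -0.3]
finger_gap: -0.0
grip_force: 0.0
```

Run:
```python
from h import *
st(); c=cam("scene"); cv2.imwrite("pics/c4.png",cv2.resize(c["img"][80:240,280:460],None,fx=3,fy=3)[:,:,::-1])
```

```text
t 4.95 tray [73.5  0.1 69.3] yaw 32.9 F [ 1.3 -0.2 -0.3] gap -2.2209703080208325e-05
```

View pics/c4.png

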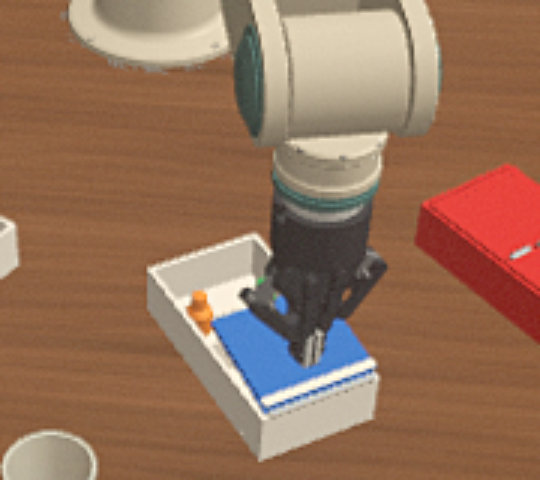

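The front panel is now almost on the rear panel. I'll ease it down until force shows.

move_arm --pt "0 0 0.03 0 0 0 1" --pt "0 0 0.05 0 0 0 1" --pt "0 0 0.05 0 0 0 1"

```text
time_s: 5.38
position: [0.6261, 0.186, 0.0643]
ee_rot: [[0.839, 0.544, 0.0], [0.544, -0.839, -0.0], [-0.0, 0.0, -1.0]]
wrist_force: [0.0, -0.3, 1.2]
finger_gap: -0.0
grip_force: 0.4
```

move_arm --pt "0 0 -0.25 0 0 0 1" --pt "-0.21 0 -0.25 0 0 0 1" --pt "-0.21 0 -0.12 0 0 0 1" --pt "-0.21 0 -0.06 0 0 0 1" --pt "-0.21 0 -0.03 0 0 0 1" --pt "-0.21 0 0 0 0 0 1" --pt "-0.21 0 0.02 0 0 0 1" --pt "-0.21 0 0.02 0 0 0 1"

```text
time_s: 6.38
position: [0.6086, 0.1748, 0.0622]
ee_rot: [[0.839, 0.544, 0.0], [0.544, -0.839, 0.0], [0.0, 0.0, -1.0]]
wrist_force: [-0.0, -0.1, 0.7]
finger_gap: -0.0
grip_force: 0.0
```

move_arm --pt "0 0 0.02 0 0 0 1" --pt "0 0 0.04 0 0 0 1" --pt "0 0 0.04 0 0 0 1"

```text
time_s: 6.75
position: [0.6085, 0.1747, 0.0581]
ee_rot: [[0.839, 0.544, 0.0], [0.544, -0.839, -0.0], [0.0, 0.0, -1.0]]
wrist_force: [0.4, -0.9, -0.1]
finger_gap: -0.0001
grip_force: 0.0
```

move_arm --pt "0 0 0.01 0 0 0 1" --pt "0 0 0.02 0 0 0 1" --pt "0 0 0.02 0 0 0 1"

```text
time_s: 7.12
position: [0.6087, 0.1748, 0.0578]
ee_rot: [[0.839, 0.544, 0.001], [0.544, -0.839, 0.0], [0.001, 0.0, -1.0]]
wrist_force: [-5.3, -2.4, 8.6]
finger_gap: -0.0002
grip_force: 4.6
```

Run:
```python
from h import *
st(); c=cam("scene"); cv2.imwrite("pics/c5.png",cv2.resize(c["img"][120:240,310:430],None,fx=4,fy=4)[:,:,::-1])
```

```text
t 7.12 tray [52.7  0.1 57.8] yaw 32.9 F [-5.3 -2.4  8.6] gap -0.0002029458130036327
```

View pics/c5.png

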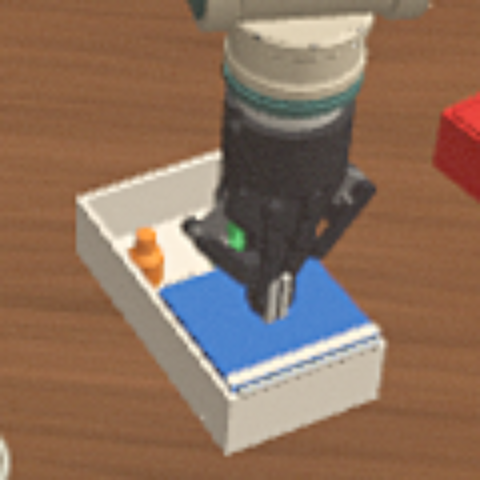

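The tip is at z 57.8 with 8.6 N upward, so the pair is bottomed out flat. A little more pressure, then I'll lift clear and check.

move_arm --pt "0 0 0.01 0 0 0 1" --pt "0 0 0.01 0 0 0 1" --pt "0 0 -0.1 0 0 0 1" --pt "0 0 -0.5 0 0 0 1" --pt "-0.5 0 -1 0 0 0 1" --pt "-1 0 -1 0 0 0 1" --pt "-1 0 -1 0 0 0 1" --pt "-1 0 -1 0 0 0 1"

```text
time_s: 8.18
position: [0.5251, 0.1205, 0.1567]
ee_rot: [[0.839, 0.544, 0.001], [0.544, -0.839, 0.0], [0.001, 0.001, -1.0]]
wrist_force: [0.4, 0.3, 0.4]
finger_gap: -0.0002
grip_force: 0.0
```

move_arm --pt "-0.5 0 -0.5 0 0 0 1" --pt "-1 0 -0.8 0 0 0 1" --pt "-1 0 -0.8 0 0 0 1" --pt "-1 0 -0.8 0 0 0 1"

```text
time_s: 8.68
position: [0.4415, 0.0663, 0.2361]
ee_rot: [[0.839, 0.544, 0.0], [0.544, -0.839, 0.0], [0.0, 0.0, -1.0]]
wrist_force: [0.6, 0.6, -0.9]
finger_gap: 0.0001
grip_force: 0.0
```

Run:
```python
from h import *
st()
for n in("scene","top"):
    c=cam(n); P=c["P"]; m=cv2.inRange(cv2.cvtColor(c["img"],cv2.COLOR_RGB2HSV),(100,120,50),(125,255,255))>0
    q=P[m]; q=q[np.isfinite(q).all(1)]; t=np.array([tray(p) for p in q]); t=t[(abs(t[:,0])<110)&(abs(t[:,1])<60)&(t[:,2]>40)]
    print(n,len(t),np.percentile(t,[2,50,98],0)); c0=t.mean(0); print("normal",np.linalg.svd(t-c0)[2][2].round(3), np.polyfit(t[:,0],t[:,2],1))
    u=np.arange(640)[None,:]; v=np.arange(400)[:,None]
    tb=((u>280)&(u<314)&(v>222)&(v<273)) if n=="scene" else ((u>312)&(u<346)&(v>115)&(v<155))
    s=P[tb&(P[...,2]>.02)]; print("tumbler",s.min(0).round(3),s.max(0).round(3))
    if n=="scene": cv2.imwrite("pics/c6.png",c["img"][:,:,::-1])
```

```text
t 8.68 tray [-1.465e+02  2.000e-01  2.361e+02] yaw 32.9 F [ 0.6  0.6 -0.9] gap 0.00011464286022441503
scene 956 [[  5.9  -49.99  54.  ]
 [ 47.45   0.3   57.5 ]
 [ 86.1   52.4   61.1 ]]
normal [ 0.003  0.002 -1.   ] [2.86707636e-03 5.74131621e+01]
tumbler [ 0.756 -0.035  0.02 ] [0.83  0.035 0.103]
top 1116 [[  4.63 -48.14  53.93]
 [ 46.    -0.75  57.4 ]
 [ 85.87  47.87  61.3 ]]
normal [-0.895  0.161 -0.417] [-0.5928538 87.3020119]
tumbler [ 0.758 -0.037  0.02 ] [0.828 0.033 0.104]
```

View pics/c6.png

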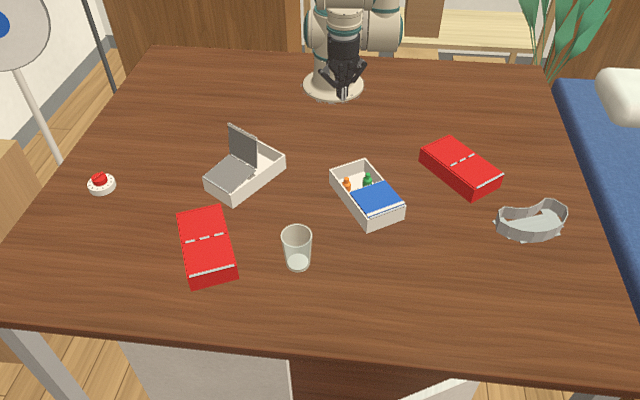

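The cover is folded and flat at (378,198), with its top at z 57.4 mm and no slope. The tumbler and the grey tray are where they were.

```bash
python3 -c "from cell import *;print(job_done())"
```

```text
the job is handed in; nothing more can be done
None
```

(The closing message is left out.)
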